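# Hold a battery pack against its spring contact

## Robot

A 7-joint arm with a two-finger parallel gripper is mounted at the origin on the work surface. World frame = base frame: x ahead of the robot, y to its left, z up, the work surface at z = 0. Lengths are in m, angles in rad, forces in N, time in s.
With the tool pointing down it reaches from about 0.4 to 0.85 m from the base axis. Payload 4.5 kg.
Tool frame: the origin (TCP) lies at the very end of the fingers, on their centre line; the grasp point (between the pads) lies 19 mm behind it (r.grip_point_offset is the distance from the TCP to the grasp point, in m); z points along the fingers, y is the line along which they close (so a half turn about z gives the same grasp; the last joint's range is limited). The gripper opens to 88 mm and grips with 3 to 60 N. Pads are 18 mm wide; open, the fingers measure 123 mm over their backs; the gripper's body (75 mm by 187 mm) begins 45 mm behind the grasp point.
Start: joints at [-1.073, 0.689, -0.195, 1.565, 0.157, 0.902, -0.215], TCP at [0.28, 0.559, 0.239] pointing down, gripper open.
Joint ranges: [-3.01, 3.01], [-0.46, 2.08], [-1.47, 1.51], [0.13, 2.56], [-1, 4.14], [0.04, 2.09], [-2.66, 2.66]. Speed limits (rad/s): [2.57, 2.57, 3.14, 3.14, 3.14, 3.14, 3.14].

## Interface

Orientations are given as a unit quaternion [x, y, z, w].
In Python, from plant import r gives the robot as it stands.
- The arm moves only by the tool carry_out, never from a script. Its argument "rows" is a list of rows, each a list of 3 entries, a list of its own where there are three numbers: the shift along the tool's x, y, z in cm, then the turn, a rotation vector about the tool's x, y, z in degrees, then the closure, from 0 (fully open) to 1 (shut). A call has 1 to 12 rows; each row is the pose to reach, as a shift and turn from the pose commanded when the call began, along the tool's axes at that moment; what a row does not reach only later rows make up. A row lasts 1/10 s, in which the tool goes at most 50 mm and 8.59 degrees, less where a joint would pass 70% of its speed; a pose out of reach is approached as far as the arm can. A call with a gripper value outside its range is refused whole. The fingers move at their own pace and stop on an object; "newtons" is the grip in N (left out, the last holds). Time passes only in rows, so rows that repeat a pose let the fingers close. It gives the time, the measured TCP pose, the force, the opening and the grip force at its end, in the units of the state.
- r.get_state(): the state, without advancing time (a new reading comes with each control period).
- r.snapshot(name): name is "scene" or "top"; returns a dict with "image" (480x640x3 uint8, red, green, blue), "fx", "fy", "cx", "cy" (pixels), "pose" (4x4, takes a point from camera to world coordinates). Camera axes: x right, y up, looking along -z (the intrinsics and any distortion apply to the point x, -y, -z); pixel columns grow to the right and rows downward; lengths in m; the calibration is good to about 2 mm. A picture is of the moment at which its call begins. There is no depth.
- r.finish_job(): hands the job in; it is judged then, once.
The state is a dict: "clock": time; "q": joint angles; "qd": joint speeds; "joint_torque": joint torques, N m; "tool_pos": TCP position; "eef_rot": TCP orientation; "contact_force": force on the tool from outside, world axes, zero at the start; "moment": the same for the moment, N m; "opening": opening from 0.0 (shut) to 1.0 (fully open); "finger_force": force on a finger pad.
Only numpy, scipy, OpenCV 4.12 (cv2) and the standard library are available. Lean on these libraries where they do the work, as an engineer would, in place of code of your own. Each camera call takes 0.05 s, during which the arm holds its last target. There are 200 camera calls.

## Task

Stand the tall battery pack upright on the floor of the green housing's battery bay, with its terminal block facing the sprung contact plate, then press it against the plate with a steady push of about 10 N, so that the plate yields about half its travel and never bottoms out, so I can screw in the retaining bar behind it. Finish while still holding it pressed like that: do not let go. Leave the other things on the bench where they are.

Things in the scene. Friction and masses are not known exactly. Their poses are not given: they have to be found in the camera images.
- pack: The tall battery pack: grey plastic block 50 (its x) x 44 (its y) x 80 mm high, about 0.4 kg, standing upright and loose. Origin at the centre of its underside, z up. On its +x face a black terminal block with three brass strips, 24 wide x 24 high, sticking out 8 mm, centred 45 mm above the underside. Grasp across the 44 mm width, near the top.
- pack_terminal (a point): Centre of the front face of the pack's terminal block: 33 mm along the pack's x from its axis, 45 mm above its underside.
- housing: Green plastic half-shell of an appliance, fixed to the bench: 200 (its x) x 124 mm, floor 6 mm thick, outer walls 30 mm high, low handle loop (21 mm high) out to x = -144 mm. Origin at the centre of its underside on the bench, z up. The battery bay runs along its x in the middle; the contact plate stands at the bay's +x end, so pushing along +x presses it. Screw posts at x = -14, y = +-45, 30 mm high.
- bay_seat (a point): Point on the bay floor (7, 0, 6 mm in the housing's frame; same axes) where the pack's origin is when it stands in the bay just touching the unpressed plate. The bay lies between two rails 54 mm apart, from x = -90 to +35 mm in the housing's frame, tops 26 mm above the bench. A green bracket wall behind the plate (60 mm wide, x = 72 to 82 mm) is 80 mm high.
- contact_plate (a joint): How far the contact plate is pressed in, m: 0 free, 0.022 bottomed out. It slides along the housing's +x on a coil spring of 900 N/m without preload, so 0.011 (half travel) is about 10 N.
- plate_face (a point): Centre of the contact plate's front face; moves with the plate. Unpressed it is at x = 40, y = 0, z = 52 mm in the housing's frame. The plate is bare aluminium, 46 wide x 44 high x 4 mm thick.
- old_pack: Bystander: the worn-out pack, same grey plastic and 50 x 44 mm plan but only 46 mm high and without a terminal block. Origin at the centre of its underside.
- retaining_bar: Bystander: flat aluminium bar 106 x 12 x 6 mm lying on the bench. Origin at the centre of its underside.
- tape: Bystander: black roll of tape lying flat, 60 mm across, 18 mm high. Origin at the centre of its underside.
- screwdriver: Bystander: screwdriver with a black handle lying on the bench.
- multimeter: Bystander: black multimeter 140 x 75 x 40 mm lying on its back. Origin at the centre of its underside.
- spray: Bystander: white spray can, 52 mm across, 160 mm high, standing. Origin at the centre of its underside.
Things that resemble listed ones, but are neither listed nor needed, are in the scene too. What is shaped like the pack but purple is not meant.

How it is judged:
On the way, in this order (a step that is already met when the one before it is completed fails the run):
1. the pack stands upright on the floor of the bay with its terminal block towards the contact plate (y of pack in the frame of housing between -0.008 and 0.008 m and z of pack in the frame of housing below 0.012 m and angle between pack's own z axis and vertical below 0.12 rad and angle between the x axis of pack and the x axis of housing, either way round below 0.14 rad and x of pack in the frame of housing between -0.07 and 0.03 m and x of pack_terminal in the frame of housing above 0 m), for 0.1 s.
2. the pack is pressed steadily against the plate with 6 to 14 N (y of pack in the frame of housing between -0.008 and 0.008 m and z of pack in the frame of housing below 0.012 m and angle between pack's own z axis and vertical below 0.12 rad and angle between the x axis of pack and the x axis of housing, either way round below 0.14 rad and x of pack_terminal in the frame of housing above 0.03 m and contact force between pack and housing above 4 N and value of joint contact_plate between 0.00666667 and 0.0155556 m and linear speed of pack below 0.01 m/s and contact force between any of the fingers, the arm and pack above 1 N), for 1 s.
At the end, for the whole second after the job is handed in: The robot still holds the pack pressed: the plate is pushed in 6.7 to 15.6 mm (6 to 14 N); the pack is still, upright within 7 degrees, at most 6 mm above the bay floor, within 8 mm of the bay's middle line, its terminal block facing the plate within 8 degrees (all of step 2); the arm keeps its last pose, push and grip.
It fails at once if the contact plate is bottomed out (pressed beyond 21 mm) (value of joint contact_plate above 0.021 m).
It fails at once if another thing on the bench moved more than 40 mm (distance of any of old_pack, retaining_bar, tape, screwdriver, multimeter, spray from where it was at the start of the episode above 0.04 m).
It also fails if it takes over 48 s, if anything falls off the work surface, if the arm or the gripper's body presses on something with over 40 N, if the wrist force passes 120 N, or if a joint passes its speed limit or range.

## Working session

There is one attempt and no reset: what is moved stays moved. The work goes in short steps, Python scripts to look and compute and a tool call to move; the robot and the scene stay as the last step left them, time stands still between calls to the robot, and variables do not carry over. Pictures are saved under pics/ and viewed, at most 10 in all, crops included, and the job is handed in when it is done.

Besides the shell and the picture viewer there is one more tool, called after "Request:" as a command line: name --argument value ..., lists and objects as JSON in quotes. carry_out: Moves the arm, as the interface text tells. Its arguments: {"type":"object","properties":{"rows":{"type":"array"},"newtons":{"type":"number"}},"required":["rows"]}

```bash
mkdir -p pics; ls; cat > h.py <<'E'
import numpy as np, cv2, json
from plant import r
def snap(n,f):
    s=r.snapshot(n); cv2.imwrite(f'pics/{f}.png',s['image'][:,:,::-1]); 
    np.savez(f'pics/{f}.npz',**{k:v for k,v in s.items() if k!='name'}); return s
def load(f): return dict(np.load(f'pics/{f}.npz',allow_pickle=True))
def ray(s,u,v):
    P=np.array(s['pose']); d=np.array([(u-s['cx'])/s['fx'],-(v-s['cy'])/s['fy'],-1.]); return P[:3,3],P[:3,:3]@d
def onz(s,u,v,z):
    o,d=ray(s,u,v); return o+d*(z-o[2])/d[2]
def tri(rays):
    A=0;b=0
    for o,d in rays:
        d=d/np.linalg.norm(d);M=np.eye(3)-np.outer(d,d);A=A+M;b=b+M@o
    return np.linalg.solve(A,b)
def proj(s,p):
    P=np.array(s['pose']); c=P[:3,:3].T@(np.array(p)-P[:3,3]); return s['cx']+s['fx']*c[0]/-c[2], s['cy']+s['fy']*-c[1]/-c[2]
E
python3 - <<'E'
from h import *
for n in('scene','top'):
    s=snap(n,n+'0'); print({k:(np.round(v,3).tolist() if k!='image' else v.shape) for k,v in s.items()})
print(r.get_state())
E
```

```text
pics
{'image': (480, 640, 3), 'fx': 503.603, 'fy': 503.603, 'cx': 315.422, 'cy': 246.71, 'pose': [[0.784, -0.438, 0.441, 1.018], [0.621, 0.529, -0.578, -0.573], [0.02, 0.727, 0.687, 0.812], [0.0, 0.0, 0.0, 1.0]]}
{'image': (480, 640, 3), 'fx': 548.595, 'fy': 548.595, 'cx': 320.958, 'cy': 241.328, 'pose': [[0.003, 0.982, -0.188, 0.276], [-1.0, 0.007, 0.019, 0.068], [0.02, 0.188, 0.982, 1.485], [0.0, 0.0, 0.0, 1.0]]}
{'clock': 0.1, 'q': array([-1.07316619,  0.68986999, -0.194522  ,  1.56621674,  0.15731603,
        0.90251477, -0.21508624]), 'qd': array([ 0.00231498, -0.00165532,  0.00062133, -0.00333902,  0.00220136,
        0.00055338, -0.0003579 ]), 'joint_torque': array([-3.70490772e-03, -5.28497958e+01, -1.27176661e+00, -1.53834647e+01,
       -5.25731337e-02,  2.00584574e-03,  3.80967560e-05]), 'tool_pos': array([0.27940323, 0.55844583, 0.23801529]), 'eef_rot': array([ 2.29793670e-01,  9.73239033e-01, -7.99242450e-04, -1.20085370e-04]), 'contact_force': array([ 0.47297312,  0.88030508, -0.05760942]), 'moment': array([ 0.00676872, -0.00740606, -0.00883847]), 'finger_force': 0.0, 'opening': 0.9958216776940066}
```

View pics/scene0.png

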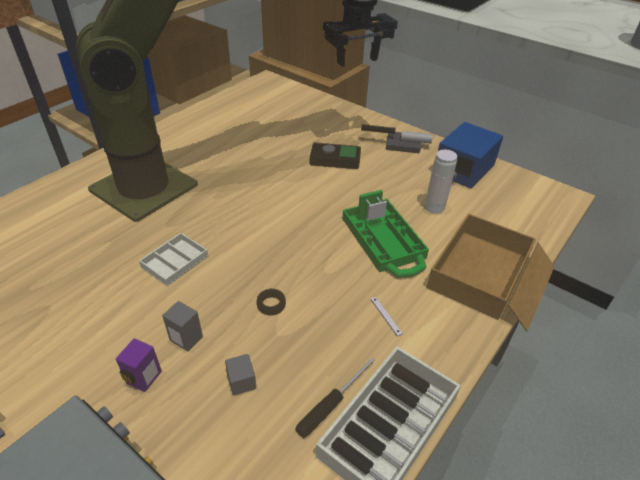

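View pics/top0.png

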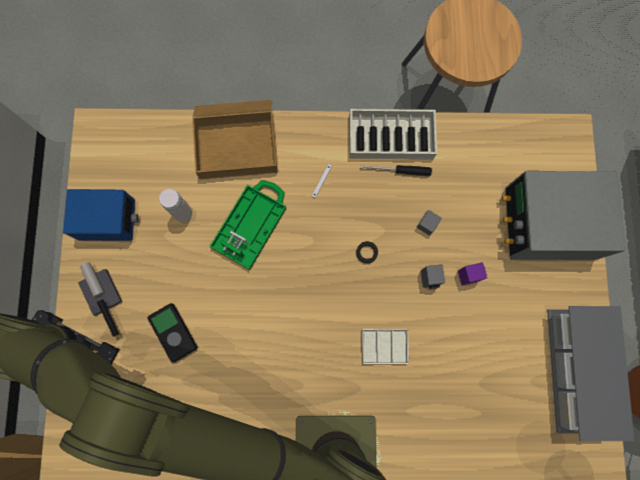

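Candidates for the pack: the tall grey block (scene 183,326; top 432,275), the short grey old pack (scene 240,374; top 428,222) and the purple lookalike (scene 139,365; top 472,273). I choose the tall grey one. The housing's handle end is at top (270,187) and its plate is near top (236,241). Next is a close crop to check the choice.

```bash
python3 - <<'E'
from h import *
a=load('top0')['image'][:,:,::-1]; b=load('scene0')['image'][:,:,::-1]
c1=cv2.resize(a[250:300,400:500],None,fx=4,fy=4,interpolation=cv2.INTER_CUBIC)
c2=cv2.resize(b[290:390,110:210],(400,400),interpolation=cv2.INTER_CUBIC)
c3=cv2.resize(a[170:280,200:300],(364,400),interpolation=cv2.INTER_CUBIC)
c4=cv2.resize(b[180:285,330:435],(400,400),interpolation=cv2.INTER_CUBIC)
o=np.zeros((600,800,3),np.uint8); o[:200,:400]=c1; o[200:600,:400]=c2; o[:300,400:700]=cv2.resize(c4,(300,300));o[300:,400:700]=cv2.resize(c3,(300,300))
cv2.imwrite('pics/crop0.png',o)
E
```

```text
(no output)
```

View pics/crop0.png

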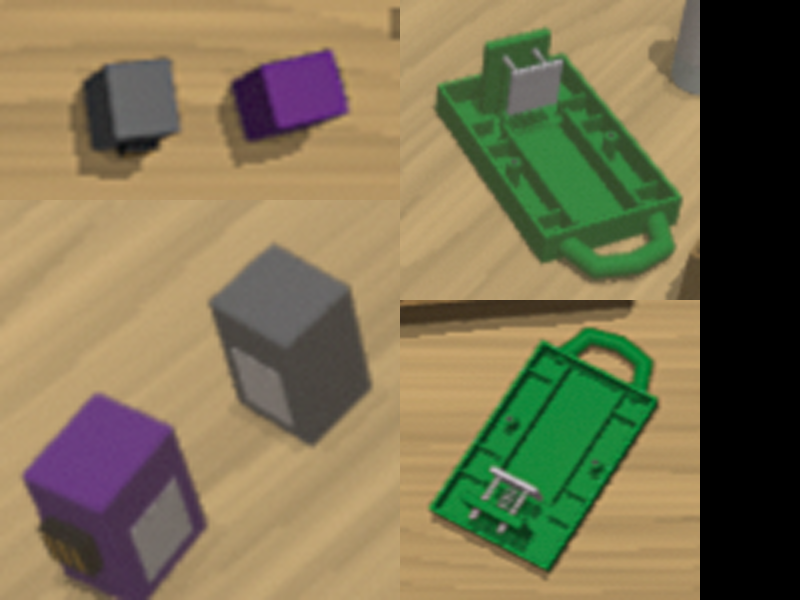

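The grey pack's terminal block shows at top (435,286), facing the robot, so this is the right pack. The purple block is the decoy, and the bay runs from the handle towards the plate, down and left in the top view. Now I measure it.

```bash
python3 - <<'E'
from h import *
out=[]
for n,box,th in(('top0',(400,250,460,300),None),('scene0',(155,290,210,355),None)):
    s=load(n); im=s['image']; hsv=cv2.cvtColor(im,cv2.COLOR_RGB2HSV)
    x0,y0,x1,y1=box
    sub=hsv[y0:y1,x0:x1]; g=(sub[...,1]<50)
    v=sub[...,2][g]; print(n,g.sum(),np.histogram(v,bins=range(20,200,10)))
    G=cv2.inRange(hsv,(45,90,30),(85,255,255))
    K=cv2.morphologyEx(G,cv2.MORPH_CLOSE,np.ones((9,9),np.uint8))
    K=cv2.morphologyEx(K,cv2.MORPH_OPEN,np.ones((25,25) if n=='top0' else (15,15),np.uint8))
    cs,_=cv2.findContours(K,cv2.RETR_EXTERNAL,cv2.CHAIN_APPROX_NONE)
    c=max(cs,key=cv2.contourArea); print(cv2.contourArea(c),cv2.approxPolyDP(c,5,True)[:,0].tolist(), cv2.boxPoints(cv2.minAreaRect(c)).round(1).tolist())
    cr=[(400,250,460,300),(205,170,290,275)] if n=='top0' else [(155,290,210,355),(335,185,435,280)]
    for a in cr:
        t=im[a[1]:a[3],a[0]:a[2],::-1]; k=5 if a[2]-a[0]>70 else 6
        t=cv2.resize(t,None,fx=k,fy=k,interpolation=cv2.INTER_CUBIC)
        for q in range(a[0]//10*10+10,a[2],10): cv2.line(t,(int((q-a[0]+.5)*k),0),(int((q-a[0]+.5)*k),t.shape[0]),(0,0,255) if q%50==0 else (200,200,0),1)
        for q in range(a[1]//10*10+10,a[3],10): cv2.line(t,(0,int((q-a[1]+.5)*k)),(t.shape[1],int((q-a[1]+.5)*k)),(0,0,255) if q%50==0 else (200,200,0),1)
        out.append(t)
for nm,(i,j) in (('g1',(0,2)),('g2',(1,3))):
    A,B=out[i],out[j]; 
    o=np.zeros((max(A.shape[0],B.shape[0]),A.shape[1]+B.shape[1],3),np.uint8);o[:A.shape[0],:A.shape[1]]=A;o[:B.shape[0],A.shape[1]:]=B
    if o.shape[1]>800:
        f=800/o.shape[1]; o=cv2.resize(o,None,fx=f,fy=f)
    cv2.imwrite(f'pics/{nm}.png',o);print(o.shape)
E
```

```text
top0 440 (array([  9,   7, 100,  10,   8,  12,   7,  27, 251,   6,   1,   0,   0,
         0,   0,   0,   0]), array([ 20,  30,  40,  50,  60,  70,  80,  90, 100, 110, 120, 130, 140,
       150, 160, 170, 180, 190]))
3266.5 [[276, 185], [245, 187], [220, 228], [221, 253], [256, 257], [281, 215]] [[209.3000030517578, 246.10000610351562], [253.5, 171.60000610351562], [293.0, 195.10000610351562], [248.8000030517578, 269.5]]
scene0 1244 (array([  0,   0,   0,   0,   0, 564,  70,  50, 420, 113,  27,   0,   0,
         0,   0,   0,   0]), array([ 20,  30,  40,  50,  60,  70,  80,  90, 100, 110, 120, 130, 140,
       150, 160, 170, 180, 190]))
3414.5 [[347, 209], [347, 224], [379, 270], [413, 275], [425, 267], [425, 245], [399, 214], [368, 218], [367, 207]] [[339.70001220703125, 213.8000030517578], [382.8999938964844, 183.89999389648438], [435.70001220703125, 260.5], [392.5, 290.3999938964844]]
(390, 690, 3)
(454, 800, 3)
```

View pics/g1.png

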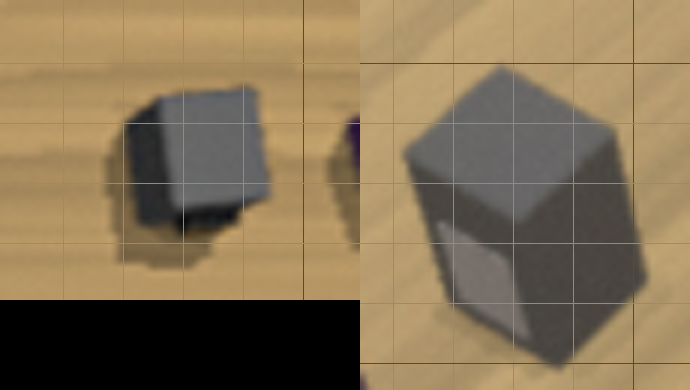

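View pics/g2.png

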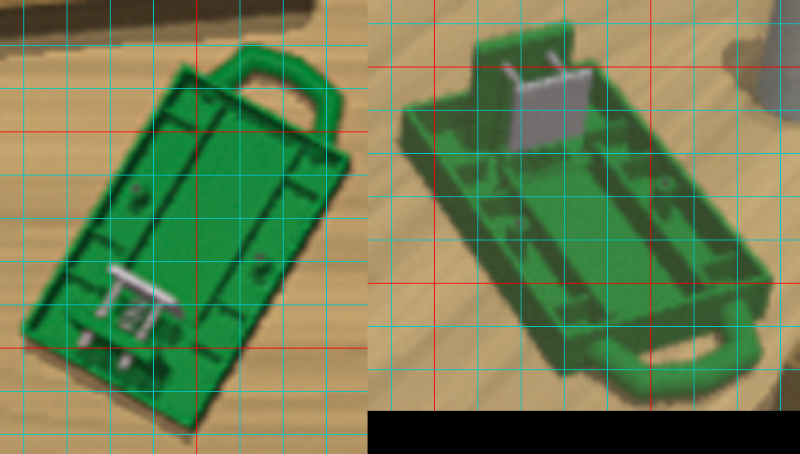

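The views give matching corners: pack top face at top ≈(426–444, 264–284), and housing rim corners at top ≈(247,185), (286,207), (248,269), (210,245). I triangulate these next.

```bash
python3 - <<'E'
from h import *
T,S=load('top0'),load('scene0')
pk=[((158,100),(615,130)),((257,87),(518,223)),((271,197),(404,152)),((173,209),(502,66))]
P=[]
for (a,b),(c,d) in pk:
    t=(399.5+a/6,249.5+b/6); s=(154.5+(c-360)/6,289.5+d/6)
    P.append([tri([ray(T,*t),ray(S,*s)]),onz(T,*t,.08),onz(S,*s,.08)])
P=np.array(P);print('pack',P.round(4).tolist())
for i in range(3):
    c=P[:,i].mean(0); q=P[:,i]; ex=(q[2]+q[3]-q[0]-q[1])/2; ey=(q[2]+q[1]-q[0]-q[3])/2
    print(c.round(4),np.linalg.norm(ex).round(4),np.linalg.norm(ey).round(4),np.degrees(np.arctan2(ex[1],ex[0])),np.degrees(np.arctan2(ey[1],ey[0])))
k=4.324
hk=[((183,66),(772,280)),((351,160),(562,332)),((188,430),(403,110)),((24,326),(597,62)),((110,266),(592,68)),((177,301),(513,85))]
P=[]
for i,((a,b),(c,d)) in enumerate(hk):
    t=(204.5+a/k,169.5+b/k); s=(334.5+(c-367.6)/k,184.5+d/k); z=.03 if i<4 else .074
    P.append([tri([ray(T,*t),ray(S,*s)]),onz(T,*t,z),onz(S,*s,z)])
P=np.array(P);print('h',P.round(4).tolist())
for i in range(3):
    q=P[:,i];c=q[:4].mean(0); ex=(q[2]+q[3]-q[0]-q[1])/2; ey=(q[1]+q[2]-q[0]-q[3])/2
    print(c.round(4),np.linalg.norm(ex).round(4),np.linalg.norm(ey).round(4),np.degrees(np.arctan2(ex[1],ex[0])),np.degrees(np.arctan2(ey[1],ey[0])),'plate',q[4:].mean(0).round(4))
    e=ex[:2]/np.linalg.norm(ex[:2]); w=q[4:].mean(0)[:2]-c[:2]; print('plate in h',e@w, -e[1]*w[0]+e[0]*w[1])
E
```

```text
pack [[[0.4832, -0.2316, 0.0757], [0.4821, -0.2313, 0.08], [0.4869, -0.2329, 0.08]], [[0.4889, -0.2748, 0.077], [0.4881, -0.2745, 0.08], [0.4914, -0.2755, 0.08]], [[0.441, -0.2789, 0.0772], [0.4403, -0.2787, 0.08], [0.4437, -0.2795, 0.08]], [[0.4359, -0.2365, 0.0755], [0.4349, -0.2362, 0.08], [0.4401, -0.2379, 0.08]]]
[ 0.4622 -0.2554  0.0763] 0.0478 0.0432 -174.5742405011857 -82.8548475553967
[ 0.4613 -0.2552  0.08  ] 0.0478 0.0433 -174.52065923214198 -82.45658961045402
[ 0.4655 -0.2565  0.08  ] 0.0475 0.0423 -174.57526767804353 -84.47607032067229
h [[[0.715, 0.2459, 0.0248], [0.7123, 0.2444, 0.03], [0.7178, 0.2416, 0.03]], [[0.6528, 0.1378, 0.0299], [0.6516, 0.1369, 0.03], [0.6538, 0.1389, 0.03]], [[0.481, 0.2363, 0.024], [0.4791, 0.2347, 0.03], [0.4859, 0.2314, 0.03]], [[0.5453, 0.3396, 0.0289], [0.5436, 0.3382, 0.03], [0.5471, 0.3399, 0.03]], [[0.5738, 0.2804, 0.0745], [0.5729, 0.2796, 0.074], [0.5743, 0.2822, 0.074]], [[0.5511, 0.2383, 0.0771], [0.5515, 0.2385, 0.074], [0.5493, 0.2419, 0.074]]]
[0.5985 0.2399 0.0269] 0.1959 0.1231 150.6206103851717 -120.903221243107 plate [0.5625 0.2593 0.0758]
plate in h 0.040945521560730176 0.0007260495759816715
[0.5966 0.2385 0.03  ] 0.1956 0.1227 150.68761889496565 -120.6817602301677 plate [0.5622 0.2591 0.074 ]
plate in h 0.040087242793687604 -0.0010271686953663185
[0.6011 0.2379 0.03  ] 0.1943 0.1228 150.6090051560305 -120.65302419360512 plate [0.5618 0.262  0.074 ]
plate in h 0.04609657348848928 -0.001693823995255854
```

Pack: centre (0.463,−0.256), yaw ≈ −174.5°, height ≈ 0.077 measured. Housing: origin (0.598,0.239), yaw ≈ 150.7°, rim ≈ 0.027. Both match the text.

```bash
cat >> h.py <<'E'
def st():
    s=r.get_state(); from scipy.spatial.transform import Rotation as R
    return s, R.from_quat(s['eef_rot']).as_matrix(), s['tool_pos']
def shift(*ws):
    s,M,p=st(); th=np.degrees(np.arctan2(M[1,0],M[0,0])); print('t',s['clock'],'tcp',p.round(4),'yaw',th.round(2),'z',M[:,2].round(3),'F',s['contact_force'].round(2),'open',round(s['opening'],3),'ff',s['finger_force'])
    for w,yaw in ws: print('shift cm',(M.T@(np.array(w)-p)*100).round(2),'turn z',round(-((yaw-th+180)%360-180),1))
E
python3 -c "
from h import *
shift(((.52,.2,.24),168),((.463,-.256,.2),185.5))"
```

```text
t 0.1 tcp [0.2794 0.5584 0.238 ] yaw 153.43 z [-0.001 -0.002 -1.   ] F [ 0.47  0.88 -0.06] open 0.996 ff 0.0
shift cm [-37.55 -21.3   -0.16] turn z -14.6
shift cm [-52.85 -64.62   3.91] turn z -32.1
```

Request:
carry_out --rows '[[[-4,-2,0],[0,0,-1],0],[[-8,-4.5,0],[0,0,-3],0],[[-12,-7,0],[0,0,-5],0],[[-16,-9,0],[0,0,-7],0],[[-20,-11.5,0],[0,0,-9],0],[[-24,-14,0],[0,0,-10],0],[[-28,-16,0],[0,0,-11],0],[[-32,-18,0],[0,0,-12],0],[[-35,-20,0],[0,0,-14],0],[[-37.5,-21.5,0],[0,0,-15],0],[[-38.5,-26,0],[0,0,-16],0],[[-40,-30,0],[0,0,-17],0]]' --newtons 40

```text
clock: 1.3
tool_pos: [0.5024, 0.1102, 0.2382]
eef_rot: [0.083, 0.997, -0.0, -0.001]
contact_force: [0.9, -0.6, -0.1]
opening: 1.0
finger_force: 0.0
```

```bash
python3 -c "
from h import *
shift(((.463,-.256,.16),185.5))"
```

```text
t 1.3 tcp [0.5024 0.1102 0.2382] yaw 170.49 z [-0.001 -0.    -1.   ] F [ 0.86 -0.56 -0.09] open 1.0 ff 0.0
shift cm [ -2.18 -36.76   7.83] turn z -15.0
```

Request:
carry_out --rows '[[[0,-4,1],[0,0,-2],0],[[-0.5,-8,2],[0,0,-4],0],[[-1,-12,3],[0,0,-6],0],[[-1,-16,4],[0,0,-8],0],[[-1,-20,5],[0,0,-10],0],[[-1.5,-24,6],[0,0,-12],0],[[-1.5,-28,7],[0,0,-13],0],[[-2,-32,7.8],[0,0,-14],0],[[-2.2,-35,7.8],[0,0,-15],0],[[-2.2,-36.8,7.8],[0,0,-15],0],[[-2.2,-36.8,7.8],[0,0,-15],0],[[-2.2,-36.8,7.8],[0,0,-15],0]]'

```text
clock: 2.5
tool_pos: [0.4636, -0.2539, 0.1605]
eef_rot: [-0.047, 0.999, 0.001, -0.0]
contact_force: [0.3, 1.0, 0.3]
opening: 1.0
finger_force: 0.0
```

```bash
python3 -c "
from h import *
shift(((.463,-.256,.046),185.5))
s=snap('scene','scene1'); im=s['image'][:,:,::-1]
cv2.imwrite('pics/c1.png',cv2.resize(im[200:400,80:300],None,fx=3,fy=3,interpolation=cv2.INTER_CUBIC))"
```

```text
t 2.5 tcp [ 0.4636 -0.2539  0.1605] yaw -174.58 z [-0.     0.001 -1.   ] F [0.27 0.95 0.28] open 1.0 ff 0.0
shift cm [ 0.08 -0.21 11.45] turn z -0.1
```

View pics/c1.png

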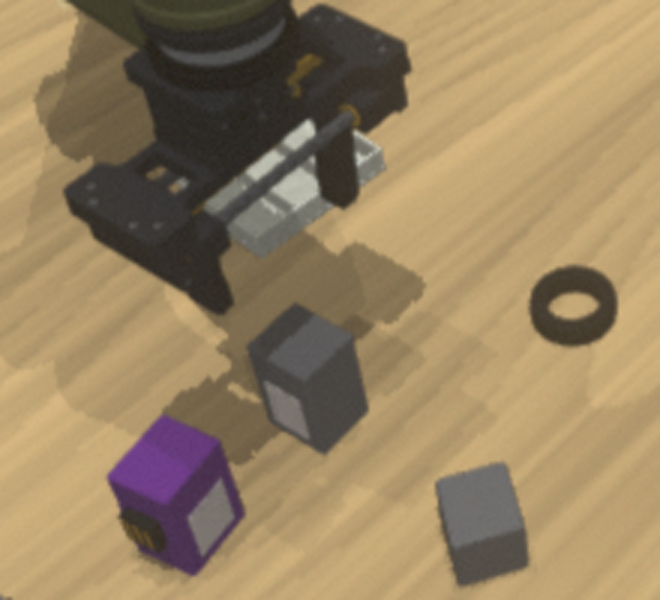

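The open fingers straddle the grey pack (crop 310,375), aligned with its sides. The purple block stands clear to the left. Descend.

Request:
carry_out --rows '[[[0,-0.2,2],[0,0,0],0.2],[[0,-0.2,4],[0,0,0],0.2],[[0,-0.2,6],[0,0,0],0.2],[[0,-0.2,8],[0,0,0],0.2],[[0,-0.2,9.5],[0,0,0],0.2],[[0,-0.2,10.5],[0,0,0],0.2],[[0,-0.2,11.4],[0,0,0],0.2],[[0,-0.2,11.4],[0,0,0],0.2],[[0,-0.2,11.4],[0,0,0],1],[[0,-0.2,11.4],[0,0,0],1],[[0,-0.2,11.4],[0,0,0],1],[[0,-0.2,11.4],[0,0,0],1]]'

```text
clock: 3.75
tool_pos: [0.4641, -0.2567, 0.0472]
eef_rot: [-0.047, 0.999, 0.0, 0.0]
contact_force: [-0.2, 1.1, 2.8]
opening: 0.496
finger_force: 39.9
```

Request:
carry_out --rows '[[[0,0,0],[0,0,0],1],[[0,0,0],[0,0,0],1],[[0,0,0],[0,0,0],1],[[0,0,0],[0,0,0],1]]'

```text
clock: 4.15
tool_pos: [0.4641, -0.2567, 0.0472]
eef_rot: [-0.047, 0.999, -0.0, 0.0]
contact_force: [-0.3, 1.4, 5.7]
opening: 0.497
finger_force: 39.9
```

```bash
python3 -c "
from h import *
shift(((.463,-.256,.16),185.5))"
```

```text
t 4.15 tcp [ 0.4641 -0.2567  0.0472] yaw -174.57 z [ 0.001 -0.    -1.   ] F [-0.33  1.43  5.65] open 0.497 ff 39.92645217105746
shift cm [  0.09   0.08 -11.28] turn z -0.1
```

Request:
carry_out --rows '[[[0,0,-1],[0,0,0],1],[[0,0,-3],[0,0,0],1],[[0,0,-5],[0,0,0],1],[[0,0,-7],[0,0,0],1],[[0,0,-9],[0,0,0],1],[[0,0,-10.5],[0,0,0],1],[[0,0,-11.5],[0,0,0],1],[[0,0,-12],[0,0,0],1],[[0,0,-12],[0,0,0],1],[[0,0,-12],[0,0,0],1]]'

```text
clock: 5.15
tool_pos: [0.4633, -0.2567, 0.1661]
eef_rot: [-0.047, 0.999, 0.0, -0.001]
contact_force: [-0.4, 0.1, -4.1]
opening: 0.493
finger_force: 39.9
```

```bash
python3 -c "
from h import *
shift(((.56,0,.167),168),((.6285,.222,.167),150.7))"
```

```text
t 5.15 tcp [ 0.4633 -0.2567  0.1661] yaw -174.57 z [-0.001  0.001 -1.   ] F [-0.35  0.07 -4.08] open 0.493 ff 39.94421002920717
shift cm [-12.06  24.64  -0.09] turn z 17.4
shift cm [-20.98  46.09  -0.09] turn z 34.7
```

Lifted: the 4 N weight matches 0.4 kg. Carry it over the bay.

Request:
carry_out --rows '[[[-1,2,0],[0,0,1],1],[[-3,6,0],[0,0,4],1],[[-5,10,0],[0,0,7],1],[[-7,14,0],[0,0,10],1],[[-9,18,0],[0,0,13],1],[[-11,22,0],[0,0,16],1],[[-12.5,26,0],[0,0,19],1],[[-14,30,0],[0,0,22],1],[[-16,34,0],[0,0,26],1],[[-17.5,38,0],[0,0,29],1],[[-19,41,0],[0,0,32],1],[[-20,43.5,0],[0,0,34],1]]'

```text
clock: 6.35
tool_pos: [0.6214, 0.1984, 0.1654]
eef_rot: [0.246, 0.969, 0.0, -0.001]
contact_force: [0.7, -0.4, -4.0]
opening: 0.492
finger_force: 39.9
```

Request:
carry_out --rows '[[[-0.5,1.5,0],[0,0,0.7],1],[[-0.5,2.5,0],[0,0,0.7],1],[[-0.5,2.5,0],[0,0,0.7],1],[[-0.5,2.5,0],[0,0,0.7],1],[[-0.5,2.5,0],[0,0,0.7],1]]'

```text
clock: 6.85
tool_pos: [0.6376, 0.2129, 0.1664]
eef_rot: [0.253, 0.967, -0.001, -0.0]
contact_force: [-0.1, -0.1, -4.9]
opening: 0.498
finger_force: 39.9
```

```bash
python3 -c "
from h import *
shift(((.6285,.222,.1),150.7))
o=[]
for n,a in(('top',(195,150,305,280)),('scene',(335,130,455,272))):
    s=snap(n,n+'2'); im=s['image'][:,:,::-1]
    t=im[a[1]:a[3],a[0]:a[2]]; k=3.4; t=cv2.resize(t,(390,int(390*t.shape[0]/t.shape[1])),interpolation=cv2.INTER_CUBIC); o.append(t); print(a,390/(a[2]-a[0]))
h=max(x.shape[0] for x in o); O=np.zeros((h,780,3),np.uint8)
for i,x in enumerate(o): O[:x.shape[0],390*i:390*i+390]=x
cv2.imwrite('pics/c2.png',O)"
```

```text
t 6.85 tcp [0.6376 0.2129 0.1664] yaw 150.65 z [-0.001 -0.002 -1.   ] F [-0.07 -0.1  -4.9 ] open 0.498 ff 39.944092808291316
shift cm [1.24 0.36 6.64] turn z -0.1
(195, 150, 305, 280) 3.5454545454545454
(335, 130, 455, 272) 3.25
```

View pics/c2.png

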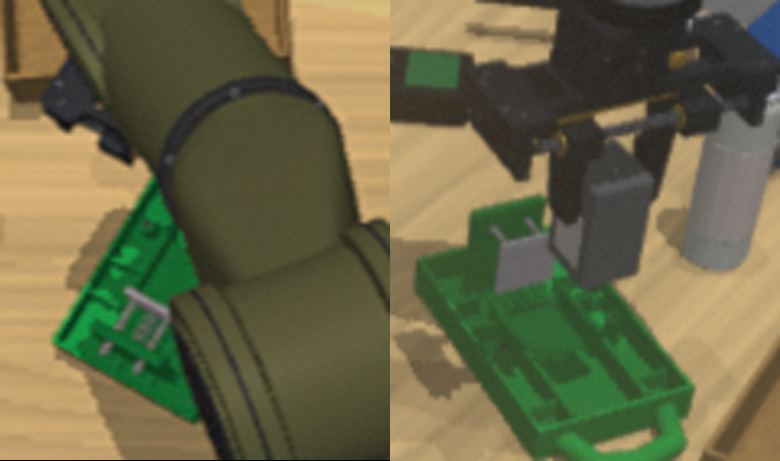

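```bash
python3 - <<'E'
from h import *
S=load('scene2'); s,M,p=st()
print('spray',onz(S,335+(720-390)/3.25,130+250/3.25,0.0))
tx,ty=M[:,0],M[:,1]; b=np.array([p[0],p[1],p[2]-.0472])
for n,(x,y,z) in dict(bl_L=(-25,22,0),bl_R=(-25,-22,0),front=(25,22,0),fr=(25,-22,0),tL=(-25,22,80),tR=(-25,-22,80)).items():
    u,v=proj(S,b+tx*x/1e3+ty*y/1e3+np.array([0,0,z/1e3])); print(n,'crop',round((u-334.5)*3.25+390),round((v-129.5)*3.25))
e=np.array([np.cos(np.radians(150.7)),np.sin(np.radians(150.7))]);f=np.array([-e[1],e[0]])
h=np.array([.598,.239]); d=p[:2]-h; print('h frame',d@e,d@f)
for x,y in((-30,0),(0,0)):
    c=h+e*x/1e3; q=np.array([*c,0]); sp=onz(S,335+330/3.25,130+250/3.25,0)-q; print('spray rel',sp[:2]@e,sp[:2]@f)
E
```

```text
spray [0.64494217 0.42762622 0.        ]
bl_L crop 639 278
bl_R crop 580 293
front crop 602 234
fr crop 545 248
tL crop 658 180
tR crop 597 195
h frame -0.04732473918498113 0.002799611107363126
spray rel 0.08137353991464985 -0.18746780280577754
spray rel 0.051373539914649886 -0.1874678028057775
```

```bash
python3 -c "
from h import *
shift(((.6154,.2292,.087),150.7))"
```

```text
t 6.95 tcp [0.6379 0.2134 0.1667] yaw 150.65 z [-0.    -0.001 -1.   ] F [ 1.01  0.49 -4.97] open 0.499 ff 39.944200767204165
shift cm [2.74 0.28 7.97] turn z -0.0
```

Request:
carry_out --rows '[[[0.5,0.3,0.5],[0,0,0],1],[[1,0.3,1.5],[0,0,0],1],[[1.5,0.3,2.5],[0,0,0],1],[[2,0.3,3.5],[0,0,0],1],[[2.4,0.3,4.5],[0,0,0],1],[[2.7,0.3,5.5],[0,0,0],1],[[2.7,0.3,6.5],[0,0,0],1],[[2.7,0.3,7.5],[0,0,0],1],[[2.7,0.3,8],[0,0,0],1],[[2.7,0.3,8],[0,0,0],1],[[2.7,0.3,8],[0,0,0],1],[[2.7,0.3,8],[0,0,0],1]]'

```text
clock: 8.15
tool_pos: [0.6166, 0.2307, 0.0873]
eef_rot: [0.253, 0.968, 0.0, 0.0]
contact_force: [0.2, 0.9, -3.7]
opening: 0.496
finger_force: 39.9
```

```bash
python3 - <<'E'
from h import *
shift(((.6154,.2292,.055),150.7))
s=snap('scene','scene3'); im=s['image'][:,:,::-1]; a=(340,170,440,275)
t=im[a[1]:a[3],a[0]:a[2]]; t=cv2.resize(t,None,fx=5.5,fy=5.5,interpolation=cv2.INTER_CUBIC); cv2.imwrite('pics/c3.png',t)
_,M,p=st(); tx,ty=M[:,0],M[:,1]; b=np.array([p[0],p[1],p[2]-.0472])
for n,(x,y,z) in dict(botL=(-25,22,0),botR=(-25,-22,0),fr=(25,-22,0),tL=(-25,22,80),tR=(-25,-22,80)).items():
    u,v=proj(s,b+tx*x/1e3+ty*y/1e3+np.array([0,0,z/1e3])); print(n,round((u-339.5)*5.5),round((v-169.5)*5.5))
E
```

```text
t 8.15 tcp [0.6166 0.2307 0.0873] yaw 150.71 z [ 0.001  0.001 -1.   ] F [ 0.19  0.89 -3.73] open 0.496 ff 39.944138559512794
shift cm [ 0.03 -0.19  3.23] turn z 0.0
botL 342 354
botR 249 380
fr 194 306
tL 369 205
tR 272 230
```

View pics/c3.png

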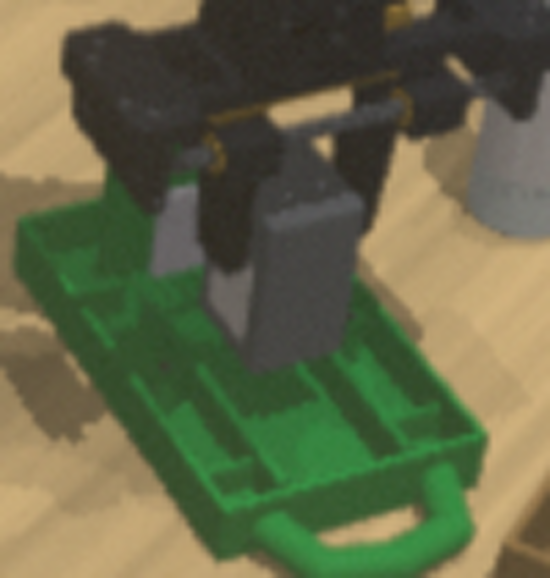

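The pack hovers over the bay, square to it, with the terminal facing the plate. Bottom edge is at crop (255,370)–(345,347), between the rails. Shift 1.5 mm in y and lower.

Request:
carry_out --rows '[[[0,-0.1,0.2],[0,0,0],1],[[0,-0.15,0.6],[0,0,0],1],[[0,-0.15,1],[0,0,0],1],[[0,-0.15,1.4],[0,0,0],1],[[0,-0.15,1.8],[0,0,0],1],[[0,-0.15,2.2],[0,0,0],1],[[0,-0.15,2.5],[0,0,0],1],[[0,-0.15,2.8],[0,0,0],1],[[0,-0.15,3],[0,0,0],1],[[0,-0.15,3.1],[0,0,0],1],[[0,-0.15,3.1],[0,0,0],1],[[0,-0.15,3.1],[0,0,0],1]]'

```text
clock: 9.4
tool_pos: [0.6154, 0.2293, 0.0559]
eef_rot: [0.253, 0.968, 0.0, 0.0]
contact_force: [-0.5, -0.1, -4.5]
opening: 0.496
finger_force: 39.9
```

```bash
python3 -c "
from h import *
shift(((.6154,.2292,.0532),150.7))"
```

```text
t 9.4 tcp [0.6154 0.2293 0.0559] yaw 150.73 z [ 0.  0. -1.] F [-0.45 -0.09 -4.46] open 0.496 ff 39.944243975915015
shift cm [-0.01 -0.01  0.27] turn z 0.0
```

Weight is unchanged, so no rail contact; about 3 mm remain.

Request:
carry_out --rows '[[[0,0,0.1],[0,0,0],1],[[0,0,0.2],[0,0,0],1],[[0,0,0.25],[0,0,0],1],[[0,0,0.25],[0,0,0],1],[[0,0,0.25],[0,0,0],1],[[0,0,0.25],[0,0,0],1]]'

```text
clock: 10.0
tool_pos: [0.6153, 0.2293, 0.0533]
eef_rot: [0.253, 0.968, 0.0, 0.0]
contact_force: [0.1, 0.0, -2.8]
opening: 0.497
finger_force: 39.9
```

Request:
carry_out --rows '[[[0.2,0,0],[0,0,0],1],[[0.5,0,0],[0,0,0],1],[[0.8,0,0],[0,0,0],1],[[1.1,0,0],[0,0,0],1],[[1.4,0,0],[0,0,0],1],[[1.7,0,0],[0,0,0],1],[[1.9,0,0],[0,0,0],1],[[2,0,0],[0,0,0],1],[[2,0,0],[0,0,0],1],[[2,0,0],[0,0,0],1]]'

```text
clock: 11.0
tool_pos: [0.5977, 0.2393, 0.0533]
eef_rot: [0.253, 0.968, 0.0, -0.0]
contact_force: [-0.9, 0.3, -2.4]
opening: 0.498
finger_force: 39.9
```

```bash
cat >> h.py <<'E'
def rep():
    s,M,p=st(); e=np.array([-.872,.489]);f=np.array([-.489,-.872]); d=p[:2]-np.array([.598,.239]); F=s['contact_force']
    print(s['clock'],'hx',(d@e).round(4),'hy',(d@f).round(4),'z',p[2].round(4),'Fx',(F[:2]@e).round(2),'Fy',(F[:2]@f).round(2),'Fz',F[2].round(2),'mom',s['moment'].round(2),'tilt',M[:,2].round(3))
E
python3 -c "
from h import *
rep()"
```

```text
11.0 hx 0.0005 hy -0.0001 z 0.0533 Fx 0.99 Fy 0.16 Fz -2.36 mom [ 0.09  0.09 -0.03] tilt [-0.  0. -1.]
```

Request:
carry_out --rows '[[[0.2,0,0],[0,0,0],1],[[0.4,0,0],[0,0,0],1],[[0.6,0,0],[0,0,0],1],[[0.7,0,0],[0,0,0],1],[[0.7,0,0],[0,0,0],1],[[0.7,0,0],[0,0,0],1]]'

```text
clock: 11.6
tool_pos: [0.592, 0.2424, 0.0533]
eef_rot: [0.253, 0.968, 0.0, 0.0]
contact_force: [2.4, 0.1, -1.6]
opening: 0.495
finger_force: 39.9
```

```bash
python3 -c "
from h import *
rep()"
```

```text
11.6 hx 0.0069 hy 0.0 z 0.0533 Fx -2.05 Fy -1.32 Fz -1.59 mom [-0.22 -0.33  0.06] tilt [ 0. -0. -1.]
```

Request:
carry_out --rows '[[[0.1,0,0],[0,0,0],1],[[0.3,0,0],[0,0,0],1],[[0.4,0,0],[0,0,0],1],[[0.4,0,0],[0,0,0],1],[[0.4,0,0],[0,0,0],1]]'

```text
clock: 12.1
tool_pos: [0.5889, 0.2441, 0.0533]
eef_rot: [0.253, 0.967, 0.0, 0.001]
contact_force: [4.5, -1.2, -3.8]
opening: 0.497
finger_force: 39.9
```

```bash
python3 -c "
from h import *
rep()"
```

```text
12.1 hx 0.0104 hy 0.0 z 0.0533 Fx -4.5 Fy -1.15 Fz -3.81 mom [-0.47 -1.   -0.09] tilt [ 0.001 -0.    -1.   ]
```

Contact came at hx ≈ 5.5 mm and the force rises at about 0.9 N/mm. About 6 mm more to go.

Request:
carry_out --rows '[[[0.1,0,0],[0,0,0],1],[[0.2,0,0],[0,0,0],1],[[0.3,0,0],[0,0,0],1],[[0.4,0,0],[0,0,0],1],[[0.5,0,0],[0,0,0],1],[[0.6,0,0],[0,0,0],1],[[0.6,0,0],[0,0,0],1],[[0.6,0,0],[0,0,0],1],[[0.6,0,0],[0,0,0],1]]'

```text
clock: 13.0
tool_pos: [0.5854, 0.246, 0.0535]
eef_rot: [0.253, 0.967, 0.0, 0.002]
contact_force: [6.9, -3.2, -5.5]
opening: 0.494
finger_force: 39.9
```

```bash
python3 - <<'E'
from h import *
rep()
s=snap('scene','scene4'); im=s['image'][:,:,::-1]; a=(340,150,440,255)
cv2.imwrite('pics/c4.png',cv2.resize(im[a[1]:a[3],a[0]:a[2]],None,fx=5.5,fy=5.5,interpolation=cv2.INTER_CUBIC))
for i in range(4): rep(); r.snapshot('scene')
E
```

```text
13.0 hx 0.0144 hy 0.0001 z 0.0535 Fx -7.59 Fy -0.64 Fz -5.45 mom [-0.74 -1.59 -0.09] tilt [ 0.004 -0.001 -1.   ]
13.05 hx 0.0144 hy 0.0001 z 0.0535 Fx -8.77 Fy -1.43 Fz -4.87 mom [-0.73 -1.62 -0.05] tilt [ 0.004 -0.001 -1.   ]
13.1 hx 0.0144 hy 0.0001 z 0.0535 Fx -8.67 Fy -1.31 Fz -4.8 mom [-0.82 -1.66 -0.08] tilt [ 0.004 -0.001 -1.   ]
13.15 hx 0.0144 hy 0.0001 z 0.0534 Fx -8.1 Fy -0.69 Fz -5.03 mom [-0.83 -1.59 -0.08] tilt [ 0.004 -0.001 -1.   ]
13.2 hx 0.0144 hy 0.0001 z 0.0534 Fx -7.92 Fy -1.41 Fz -6.34 mom [-0.75 -1.63 -0.08] tilt [ 0.004 -0.001 -1.   ]
```

View pics/c4.png

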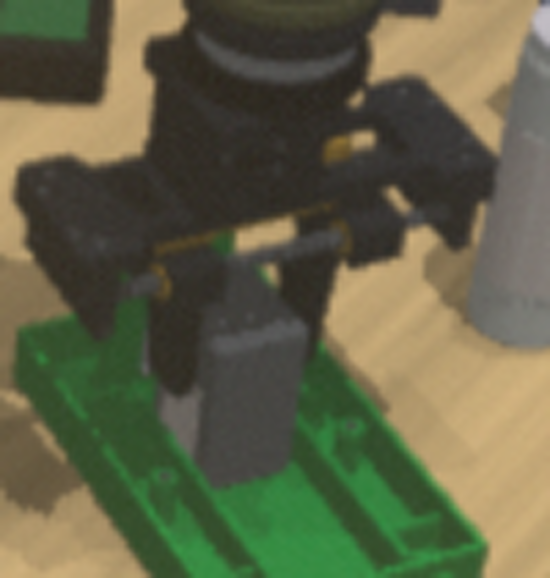

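The pack stands upright between the rails against the plate, at about 8 N. A small addition brings it to 10 N, then I hold for over 1 s.

Request:
carry_out --rows '[[[0.1,0,0],[0,0,0],1],[[0.2,0,0],[0,0,0],1],[[0.2,0,0],[0,0,0],1],[[0.2,0,0],[0,0,0],1],[[0.2,0,0],[0,0,0],1],[[0.2,0,0],[0,0,0],1],[[0.2,0,0],[0,0,0],1],[[0.2,0,0],[0,0,0],1],[[0.2,0,0],[0,0,0],1],[[0.2,0,0],[0,0,0],1],[[0.2,0,0],[0,0,0],1],[[0.2,0,0],[0,0,0],1]]'

```text
clock: 14.45
tool_pos: [0.5843, 0.2466, 0.0535]
eef_rot: [0.254, 0.967, 0.0, 0.002]
contact_force: [8.9, -4.2, -6.0]
opening: 0.497
finger_force: 39.9
```

Request:
carry_out --rows '[[[0,0,0],[0,0,0],1],[[0,0,0],[0,0,0],1],[[0,0,0],[0,0,0],1],[[0,0,0],[0,0,0],1],[[0,0,0],[0,0,0],1],[[0,0,0],[0,0,0],1]]'

```text
clock: 15.05
tool_pos: [0.5843, 0.2466, 0.0535]
eef_rot: [0.254, 0.967, 0.0, 0.002]
contact_force: [8.3, -3.4, -6.4]
opening: 0.494
finger_force: 39.9
```

```bash
python3 - <<'E'
from h import *
for i in range(5): rep(); r.snapshot('scene')
E
```

```text
15.05 hx 0.0157 hy 0.0001 z 0.0535 Fx -8.88 Fy -1.14 Fz -6.39 mom [-0.9  -1.86 -0.07] tilt [ 0.005 -0.001 -1.   ]
15.1 hx 0.0157 hy 0.0001 z 0.0535 Fx -9.8 Fy -0.73 Fz -5.87 mom [-0.88 -1.83 -0.09] tilt [ 0.005 -0.001 -1.   ]
15.15 hx 0.0157 hy 0.0001 z 0.0535 Fx -10.27 Fy -1.49 Fz -7.07 mom [-0.87 -1.87 -0.13] tilt [ 0.005 -0.001 -1.   ]
15.2 hx 0.0157 hy 0.0001 z 0.0535 Fx -9.37 Fy -0.6 Fz -6.38 mom [-0.9  -1.88 -0.07] tilt [ 0.005 -0.001 -1.   ]
15.25 hx 0.0157 hy 0.0001 z 0.0535 Fx -9.5 Fy -0.78 Fz -6.31 mom [-0.91 -1.89 -0.04] tilt [ 0.005 -0.001 -1.   ]
```

```bash
python3 -c "
from h import *
print(r.finish_job()); rep()"
```

```text
the job is handed in; nothing more can be done
None
the job is handed in; nothing more can be done
```

I handed the job in with the pack standing upright in the bay, its terminal block against the plate, still gripped and pressed at about 9.6 N (plate in about 10 mm by my estimate); no verdict came back from the hand-in.

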